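# Fold down the bit rack and shut the drill-bit case

## Task

Put the drill-bit case away by pushing with the fingers only: pinch and lift nothing. First fold its standing bit rack down until it lies in the case, with the lid still open; then swing the lid over it and press its front edge down until the spring catch snaps and the lid is fully shut. Push gently, and leave the tools beside the case where they are.

Things in the scene. Friction and masses are not known exactly. Their poses are not given: they have to be found in the camera images.
- case: Flat dark grey sheet-steel drill-bit case, fixed to the worktop: 140 (x) x 200 (y) x 38 mm high, walls 2 mm, open on top. Origin: centre of its underside, on the worktop; x points from its front to its back (away from the robot at yaw 0), y to its left, z up. Lid hinge along the top of the back wall; the rack's pivot runs across the inside, 44 mm in front of the centre.
- rack (a joint): Angle of the bit rack, rad: 0 = folded down in the case, 1.57 = upright, end stop 1.65; starts at 1.45 to 1.62. Steel plate 180 wide, 2 thick, reaching 93 mm from its pivot, carrying nine steel bits that are part of it. It folds towards the case's back. Stiff pivot: it stays where it is left, and 1 to 3 N at its edge moves it. Standing, it stops the lid at about 0.5 rad.
- rack_edge (a point): Middle of the rack's rolled free edge, on its bit side, 90 mm from the pivot; about 100 mm above the worktop when upright, 13 mm when folded. Upright, the bit side faces the front of the case; folded, it faces up. Push on that side: within 30 mm of the middle the plate is bare from this edge down to the upper shelf.
- rack_hinge (a point): Middle of the rack's pivot line, in the plane of the plate, fixed in the case 9 mm above the worktop; the line runs along the case's y. Two shelves cross the plate on its bit side, 14 and 42 mm from the pivot, each standing 20 mm out from it; folded, their tops are 29 mm above the worktop.
- lid (a joint): Angle of the lid, rad: 0 = shut, 1.57 = upright, end stop 1.95; starts open, leaning back at 1.68 to 1.88. Dark grey sheet-steel lid 147 x 206 mm, panel 3.5 mm thick, 12 mm skirt. Stiff hinge: it stays where it is left, and 1 to 3 N at its edge swings it. At about 0.06 rad it meets the spring catch; 5 to 8 N down on the middle of its front edge snaps it past, to 0.
- lid_edge (a point): Middle of the lid's free edge, on its outer face (the top when shut, the back when open); 147 mm from the hinge. Up to 187 mm above the worktop when upright, 43 mm when shut.
- lid_hinge (a point): Middle of the lid's hinge line, fixed on the case's back wall 40 mm above the worktop; the line runs along the case's y.
- glass_cutter: Loose glass cutter like a dark pencil, 13 x 141 x 13 mm, lying on the left of the case. Origin: centre of its underside. To be left alone.
- screwdriver: Loose screwdriver with a red handle, 22 x 164 x 23 mm, lying left of the glass cutter. Origin: centre of its underside. To be left alone.
- layout_block: Loose wooden block, 38 x 85 x 24 mm, lying left of the screwdriver. Origin: centre of its underside. To be left alone.
- oil_dropper: Loose dropper bottle with a red tip, 29 x 28 x 90 mm, standing on the right of the case. Origin: centre of its underside. To be left alone.
- flux_pot: Loose round pot with a green lid, 52 mm across, 30 mm high, on the right of the case. Origin: centre of its underside. To be left alone.
- grinder_bit: Loose grinder head, a small upright cylinder 25 mm across and 21 mm high, on the right of the case. Origin: centre of its underside. To be left alone.
- catch_tip (a point): Spring catch: a bent leaf of spring steel, 26 mm wide, at the middle of the case's front wall, outside it. This point is on its bulge, 5 mm from the wall and 36 mm above the worktop; the leaf ends at 44 mm, level with the shut lid's top and just in front of it. It need not be touched: the lid snaps past it.

How it is judged:
By the outcome, as a careful person would: the job done as asked, in the order asked, and still so for the second after the job is handed in, with the robot touching nothing.
It also fails if it takes over 54 s, if anything falls off the work surface, if the arm or the gripper's body presses on something with over 40 N, if the wrist force passes 120 N, or if a joint passes its speed limit or range.

## Robot

A 6-joint arm with a two-finger parallel gripper is mounted at the origin on a cart in front of the work surface, level with it; the furniture and walls round the work are solid. World frame = base frame: x ahead of the robot, y to its left, z up, the work surface at z = 0. Lengths are in mm, angles in rad, forces in N, time in s.
With the tool pointing down it reaches from about 350 to 725 mm from the base axis. Payload 6 kg.
Tool frame: the origin (TCP) lies midway between the tips of the shut fingers; the grasp point (between the pads) lies 19 mm behind it; z points along the fingers, y is the line along which they close (so a half turn about z gives the same grasp; the last joint's range is limited). The gripper opens to 85 mm and grips with 20 to 120 N. Pads are 22 mm wide; open, the fingers measure 114 mm over their backs; the gripper's body (76 mm by 85 mm) begins 54 mm behind the grasp point. The pads swing forward as they close: fully open they stand 13 mm farther back than shut.
Start: joints at [1.462, 0.04, 0.085, 0, -1.615, -0.334], TCP at [257.055, 542.122, 231.261] pointing down, gripper open.
Joint ranges: [-2.56, 2.56], [-1.29, 2.01], [-1.08, 1.49], [-3.29, 1.98], [-2.81, -0.18], [-2.99, 2.99]. Speed limits (rad/s): [2.57, 2.57, 3.01, 3.14, 3.14, 3.14].

## Interface

Orientations are given as a rotation vector (axis times angle).
In Python, from bench import robot, cams, job_done gives the robot as it stands.
- The arm moves only by the tool apply_moves, never from a script. Its argument "plan" is a list of rows, each a list of 7 numbers: the turn, a rotation vector about the world's x, y, z in rad, then the shift along the world's x, y, z in mm, then the closure, from 0 (fully open) to 1 (shut). In form: [[ax, ay, az, dx, dy, dz, grip], ...]. A call has 1 to 20 rows; each row shifts and turns the commanded pose from where the row before left it; what a row does not reach is not made up. A row lasts 1/10 s, in which the tool goes at most 50 mm and 8.59 degrees, less where a joint would pass 70% of its speed; a pose out of reach is approached as far as the arm can. A call with a gripper value outside its range is refused whole. The fingers move at their own pace and stop on an object; "force" is the grip in N (left out, the last holds). Time passes only in rows, so rows that do not move let the fingers close. It gives the time, the measured TCP pose, the force, the opening and the grip force at its end, in the units of the state.
- robot.read_state(): the state, without advancing time (a new reading comes with each control period).
- cams.grab_frame(name): name is "scene" or "top" or "wrist"; returns (picture, depth): 480x640x3 uint8, blue, green, red; 480x640 float32, mm along the optical axis (not along the pixel's ray), 0 where there is no reading.
- cams.get_calibration(name): a dict with "camera_matrix" (3x3 intrinsics, pixels), "R" (3x3) and "t" (3): a world point X has camera coordinates R X + t; the wrist camera has in their place "mount" (4x4, takes a point from camera to tool coordinates, whose origin is the TCP and whose axes are the flange's). Camera axes: x right, y down, z forward; pixel columns grow to the right and rows downward; lengths in mm; the calibration is good to about 2 mm. A picture is of the moment at which its call begins: read the wrist's pose just before it. get_calibration takes no time and is no camera call.
- job_done(): hands the job in; it is judged then, once.
The state is a dict: "clock": time; "q": joint angles; "qvel": joint speeds; "tau": joint torques, N m; "tcp_pos": TCP position; "orientation": TCP orientation; "contact_force": force on the tool from outside, world axes, zero at the start; "ft_torque": the same for the moment, N m; "finger_gap": opening from 0.0 (shut) to 1.0 (fully open); "grasp_force": force on a finger pad.
Only numpy, scipy, OpenCV 4.12 (cv2) and the standard library are available. Lean on these libraries where they do the work, as an engineer would, in place of code of your own. Each camera call takes 0.05 s, during which the arm holds its last target. There are 200 camera calls.

## Working session

There is one attempt and no reset: what is moved stays moved. The work goes in short steps, Python scripts to look and compute and a tool call to move; the robot and the scene stay as the last step left them, time stands still between calls to the robot, and variables do not carry over. Pictures are saved under pics/ and viewed, at most 10 in all, crops included, and the job is handed in when it is done.

Besides the shell and the picture viewer there is one more tool, called after ">>>" as name([rows], argument=value, ...), one row to a line, values as JSON. apply_moves: Moves the arm, as the interface text tells. Its arguments: {"type":"object","properties":{"plan":{"type":"array","items":{"type":"array","items":{"type":"number"}}},"force":{"type":"number"}},"required":["plan"]}

```bash
mkdir -p pics; cat > h.py <<'E'
import numpy as np, cv2
from bench import robot, cams
def world(name,D):
    c=cams.get_calibration(name);K=np.array(c["camera_matrix"]);R=np.array(c["R"]);t=np.array(c["t"])
    v,u=np.mgrid[:480,:640]
    P=np.stack([(u-K[0,2])/K[0,0]*D,(v-K[1,2])/K[1,1]*D,D],-1)
    W=(P-t.ravel())@R; W[D==0]=np.nan
    return W
E
python3 - <<'E'
from h import *
print(robot.read_state())
ims=[]
for n in("scene","top"):
    I,D=cams.grab_frame(n);np.savez(n,I=I,D=D);cv2.imwrite(f"pics/{n}0.png",I)
    c=cams.get_calibration(n);print(n,-np.array(c["R"]).T@np.array(c["t"]).ravel(),c["camera_matrix"])
E
```

```text
{'clock': 0.0, 'q': array([ 1.46170267e+00,  4.07897221e-02,  8.37860054e-02, -4.17656816e-04,
       -1.61551541e+00, -3.33709246e-01]), 'qvel': array([-5.16882964e-04,  1.91788657e-05, -4.39402588e-04,  1.53994407e-03,
        6.37181232e-04, -1.93793271e-03]), 'tau': array([-1.35472851e-04, -3.68194771e+01,  3.47419703e+01,  6.93260998e+00,
       -5.23558076e-03, -8.43353291e-06]), 'tcp_pos': array([256.87832844, 541.85673722, 230.28676662]), 'orientation': array([ 3.06319894e+00, -6.89470327e-01, -3.47813515e-04]), 'contact_force': array([ 0.17255296, -0.25203863,  0.00555605]), 'ft_torque': array([-0.01850182,  0.02229795, -0.04092072]), 'grasp_force': 0.0, 'finger_gap': 0.9980512689220266}
scene [  44.74052459 -606.8314086   686.18010184] [[469.57066958   0.         308.44773299]
 [  0.         469.57066958 237.66495326]
 [  0.           0.           1.        ]]
top [ 303.38535555   72.84413754 1157.80827224] [[583.03826015   0.         321.6363736 ]
 [  0.         583.03826015 244.81326823]
 [  0.           0.           1.        ]]
```

View pics/scene0.png

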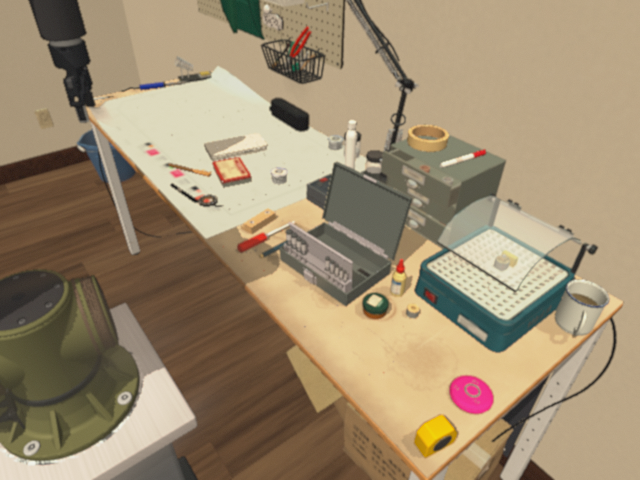

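View pics/top0.png

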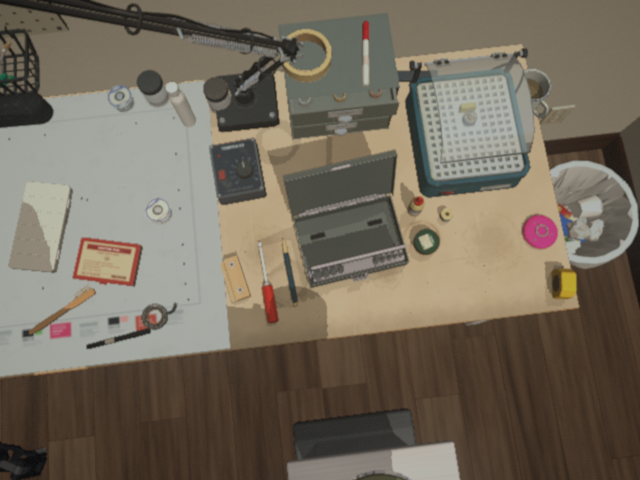

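The views show the case near top px (350,240), with the open lid's top edge from (285,180) to (395,153) and the rack's edge from (305,280) to (405,262). The cutter and screwdriver lie to its left; the pot, dropper and grinder bit to its right.

```bash
python3 - <<'E'
from h import *
np.set_printoptions(precision=0,suppress=True)
d=np.load("top.npz");W=world("top",d["D"])
for n,(u,v) in dict(lidL=(288,181),lidR=(392,156),lidm=(340,172),floor=(350,232),rackm=(357,268),rackL=(310,282),rackR=(403,262),hingeL=(297,215),hingeR=(398,193),pot=(426,241),dropper=(417,203),grind=(446,214),screw=(270,300),cut=(290,270),cab=(340,60),lamp=(265,65),dev=(238,170),dryer=(470,110)).items():
    p=W[v-2:v+3,u-2:u+3].reshape(-1,3);print(n,np.nanmedian(p,0),np.nanmax(p[:,2]))
s=np.load("scene.npz");Ws=world("scene",s["D"])
box=lambda W:(W[...,0]>330)&(W[...,0]<640)&(abs(W[...,1]-30)<160)&(W[...,2]>15)&(W[...,2]<230)
A=np.concatenate([W[box(W)],Ws[box(Ws)]])
# yaw from lid plane points
def plane(P):
    c=P.mean(0)
    for _ in range(4):
        n=np.linalg.svd(P-c,full_matrices=False)[2][2];r=(P-c)@n;P=P[abs(r)<max(2.,1.5*r.std())];c=P.mean(0)
    return c,n,len(P)
np.set_printoptions(precision=3,suppress=True)
for nm,W_ in(("top",W),("scene",Ws)):
    m=box(W_)&(W_[...,2]>70)&(W_[...,2]<180)&(W_[...,0]>455)&(W_[...,0]<570)
    Q=W_[m];Q=Q[(Q[:,1]>-70)&(Q[:,1]<140)];c,n,k=plane(Q);print(nm,"lid",c,n,k,"yaw",np.arctan2(n[1],n[0]),Q.min(0),Q.max(0))
    m=box(W_)&(W_[...,2]>60)&(W_[...,2]<110)&(W_[...,0]<430)
    Q=W_[m];print("rack pts",len(Q),Q.min(0) if len(Q) else 0,Q.max(0) if len(Q) else 0)
    if len(Q)>20:
        m=Q[:,2]>85;print(len(Q[m]),Q[m].mean(0),np.polyfit(Q[m][:,1],Q[m][:,0],1))
E
python3 -c "
import cv2
I=cv2.imread('pics/scene0.png')[160:320,230:430];cv2.imwrite('pics/c1.png',cv2.resize(I,(750,600),interpolation=2))"
```

```text
lidL [642.  94. 163.] 188.59433926164576
lidR [665. -96. 168.] 185.9602499068465
lidm [653.  -1. 153.] 160.96856847685612
floor [575. -16.   5.] 8.872350460781504
rackm [491. -17.  51.] 55.54252615545665
rackL [481.  76.   9.] 42.94238904693192
rackR [ 495. -112.   26.] 41.66678077784709
hingeL [614.  87.  40.] 49.36757262692933
hingeR [ 645. -126.    3.] 7.464268466079481
pot [ 532. -162.   30.] 35.9581133399861
dropper [ 600. -147.   74.] 81.74894486970483
grind [ 586. -215.   17.] 25.639923504494067
screw [453. 158.  23.] 29.202297867105116
cut [510. 113.  11.] 16.44227547388277
cab [854. -26. 189.] 192.53626823946226
lamp [856. 113. 192.] 242.80399716297336
dev [709. 191.  70.] 73.07469956800688
dryer [ 729. -245.  187.] 189.2167746304695
top lid [498.13    3.731  96.182] [-0.883 -0.113  0.456] 265 yaw -3.0146475277374947 [478.804 -69.372  70.007] [512.985  71.205 107.496]
rack pts 0 0 0
scene lid [501.933  -4.398  89.605] [ 0.956  0.195 -0.221] 421 yaw 0.2012348815302426 [479.947 -69.989  70.011] [515.004  67.986 105.66 ]
rack pts 0 0 0
```

View pics/c1.png

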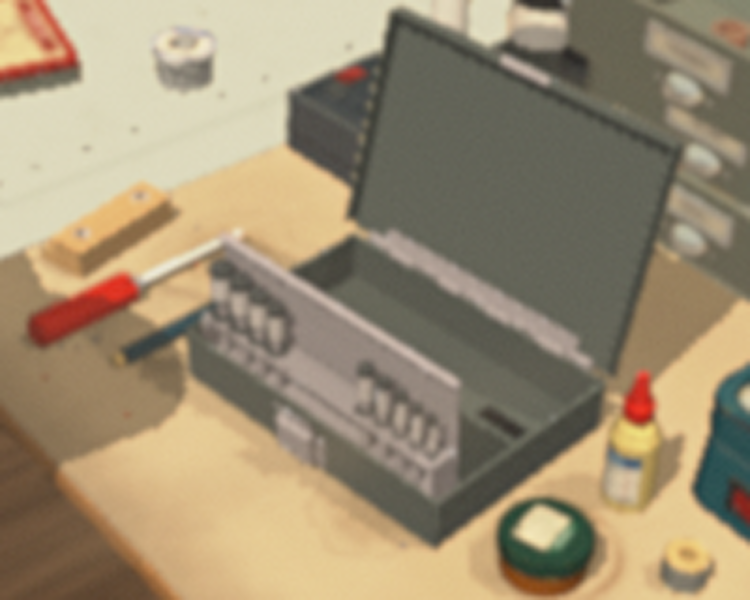

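The crop shows the upright rack with the bare plate in its middle and the lid leaning back. I'll fit both planes with better bounds.

```bash
python3 - <<'E'
from h import *
np.set_printoptions(precision=3,suppress=True)
def plane(P):
    c=np.median(P,0)
    for _ in range(6):
        n=np.linalg.svd(P-c,full_matrices=False)[2][2];r=(P-c)@n;P=P[abs(r)<max(2.,1.5*r.std())];c=P.mean(0)
    return c,n*np.sign(n[0]),len(P),P.min(0),P.max(0)
for nm in("top","scene"):
    d=np.load(nm+".npz");W=world(nm,d["D"]);Y=abs(W[...,1])
    def sel(x0,x1,y0,y1,z0,z1): return W[(W[...,0]>x0)&(W[...,0]<x1)&(W[...,1]>y0)&(W[...,1]<y1)&(W[...,2]>z0)&(W[...,2]<z1)]
    for k,b in dict(lid=(610,690,-90,90,60,178),lidtop=(630,700,-110,110,172,200),rack=(480,530,-25,25,60,110),racktop=(470,540,-130,100,92,115),front=(440,520,-120,90,6,34)).items():
        Q=sel(*b)
        if len(Q)<10: print(nm,k,len(Q));continue
        c,n,m,lo,hi=plane(Q);print(nm,k,"c",c,"n",n,m,len(Q),"yaw %.3f"%np.arctan2(n[1],n[0]),lo,hi)
    # cabinet front
    Q=sel(690,800,-90,60,40,180);h=np.histogram(Q[:,0],bins=range(690,801,10));print(nm,"behind",h[0])
    Q=sel(600,760,-60,60,200,500);print("above",len(Q),Q.min(0) if len(Q) else "",np.histogram(Q[:,0],bins=range(600,770,20))[0])
d=np.load("top.npz");W=world("top",d["D"])
# rack top-edge by pixel column in top: highest points
for u in (320,340,356,372,390):
    col=W[240:300,u];i=np.nanargmax(col[:,2]);l=W[140:215,u];j=np.nanargmax(np.where(l[:,0]<700,l[:,2],np.nan));print(u,i+240,col[i],j+140,l[j])
E
```

```text
top lid c [642.724   0.631 115.127] n [ 0.962  0.118 -0.245] 2706 2926 yaw 0.122 [617.423 -89.861  60.08 ] [666.682  89.953 167.083]
top lidtop c [655.263   0.967 184.199] n [0.36  0.043 0.932] 622 777 yaw 0.119 [ 634.556 -102.553  179.7  ] [674.624 101.647 188.594]
top rack c [502.305  -0.15   91.155] n [0.991 0.122 0.062] 93 149 yaw 0.123 [496.784 -24.891  60.128] [506.726  24.329 106.513]
top racktop c [503.778 -17.96  101.951] n [ 0.894  0.111 -0.433] 216 297 yaw 0.124 [ 489.027 -109.061   92.685] [516.694  71.205 106.444]
top front c [472.262  -9.344  10.946] n [ 0.231 -0.034 -0.972] 267 726 yaw -0.146 [ 440.246 -119.871    6.002] [518.052  89.322  26.404]
top behind [  0   0   0   0   0   0 176 793   1 254 419]
above 0  [0 0 0 0 0 0 0 0]
scene lid c [646.028  -4.881 120.551] n [ 0.962  0.114 -0.249] 3023 3656 yaw 0.118 [617.856 -89.892  60.04 ] [671.964  89.979 177.95 ]
scene lidtop c [657.636 -10.056 179.89 ] n [0.824 0.099 0.558] 302 528 yaw 0.119 [ 638.364 -108.23   172.138] [673.118  98.721 191.073]
scene rack c [505.128  -1.617  82.603] n [0.992 0.113 0.052] 225 357 yaw 0.113 [499.166 -24.946  60.296] [510.098  24.521 105.33 ]
scene racktop c [506.714 -28.78   99.386] n [0.969 0.116 0.218] 271 317 yaw 0.119 [ 493.402 -112.611   92.019] [519.246  67.986 105.66 ]
scene front c [486.738 -27.747  20.085] n [ 0.364  0.021 -0.931] 409 1091 yaw 0.057 [ 440.009 -119.867    6.016] [518.453  75.857  31.999]
scene behind [  0   0   0   0   0   0  72 959   2 212 680]
above 0  [0 0 0 0 0 0 0 0]
320 266 [493.848  54.39  104.896] 170 [648.955  35.439 186.614]
340 261 [498.909  16.733 103.791] 167 [649.649   0.022 188.28 ]
356 257 [502.592 -13.382 104.95 ] 161 [657.712 -29.421 187.159]
372 252 [508.842 -44.177 102.499] 160 [656.187 -57.634 187.111]
390 248 [511.693 -77.825 105.725] 156 [660.707 -90.6   184.531]
```

>>> apply_moves([
  [0,0,0.035,13.5,-35,0,1],
  [0,0,0.035,13.5,-35,0,1],
  [0,0,0.035,13.5,-35,0,1],
  [0,0,0.035,13.5,-35,0,1],
  [0,0,0.035,13.5,-35,0,1],
  [0,0,0.035,13.5,-35,0,1],
  [0,0,0.035,13.5,-35,0,1],
  [0,0,0.035,13.5,-35,0,1],
  [0,0,0.035,13.5,-35,0,1],
  [0,0,0.035,13.5,-35,0,1],
  [0,0,0.035,13.5,-35,0,1],
  [0,0,0.035,13.5,-35,0,1],
  [0,0,0.035,13.5,-35,0,1],
  [0,0,0.035,13.5,-35,0,1],
  [0,0,0.035,13.5,-35,0,1],
  [0,0,0.035,13.5,-35,0,1],
  [0,0,0,0,0,0,1],
], force=40)

```text
clock: 1.8
tcp_pos: [473.4, -21.2, 230.5]
orientation: [3.135, 0.178, -0.003]
contact_force: [-0.3, 0.1, -0.8]
finger_gap: -0.001
grasp_force: 0.0
```

>>> apply_moves([
  [0,0,0,0.5,0,-30,1],
  [0,0,0,0.5,0,-40,1],
  [0,0,0,0,0,-40,1],
  [0,0,0,0,0,-30,1],
  [0,0,0,6,0.7,-2,1],
  [0,0,0,5,0.6,0,1],
  [0,0,0,3,0.4,0,1],
  [0,0,0,3,0.4,0,1],
  [0,0,0,0,0,0,1],
])

```text
clock: 2.7
tcp_pos: [492.0, -15.5, 90.5]
orientation: [-3.136, -0.184, -0.003]
contact_force: [0.9, -0.0, 0.0]
finger_gap: -0.001
grasp_force: 0.0
```

```bash
python3 - <<'E'
from h import *
I,D=cams.grab_frame("scene");cv2.imwrite("pics/s1.png",cv2.resize(I[150:330,220:440],(733,600),interpolation=2))
s=robot.read_state();print(s["tcp_pos"],s["contact_force"])
E
```

```text
[491.68919496 -15.5907788   90.17329241] [-0.42271834  0.04921434  0.20004226]
```

View pics/s1.png

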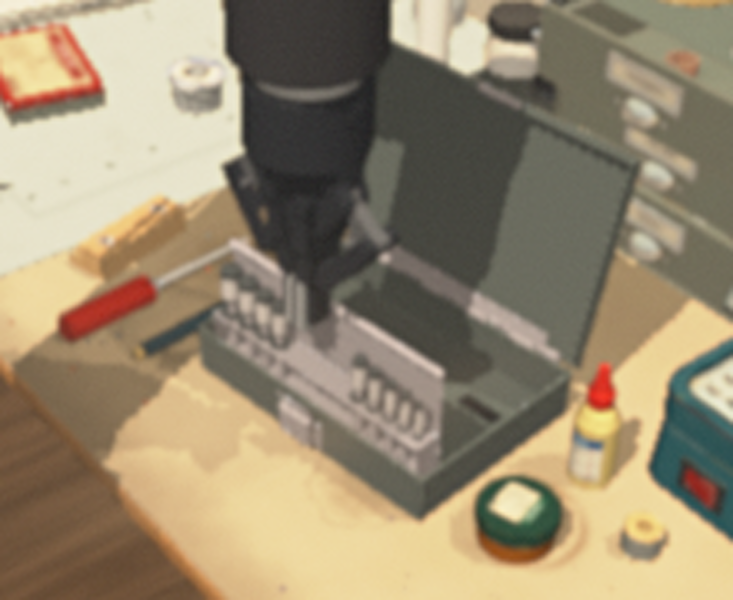

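The closed fingertips are at the bare middle of the rack plate, just touching it. Now I push it along its arc.

>>> apply_moves([
  [0,0,0,9,0.5,-1,1],
  [0,0,0,9,0.5,-1,1],
  [0,0,0,6.5,0.5,-2,1],
  [0,0,0,6.5,0.5,-2,1],
  [0,0,0,6,0.5,-2.5,1],
  [0,0,0,6,0.5,-3,1],
  [0,0,0,5.5,0.5,-4,1],
  [0,0,0,5.5,0.5,-4,1],
  [0,0,0,5,0.5,-4.5,1],
  [0,0,0,4.5,0.5,-5,1],
  [0,0,0,4,0.5,-5.5,1],
  [0,0,0,4,0.5,-6,1],
  [0,0,0,3,0.3,-6,1],
  [0,0,0,2.5,0.3,-6.5,1],
  [0,0,0,2,0.2,-6.5,1],
  [0,0,0,1,0.2,-6.5,1],
  [0,0,0,0,0,0,1],
])

```text
clock: 4.45
tcp_pos: [570.2, -8.9, 21.7]
orientation: [3.136, 0.184, -0.004]
contact_force: [-0.1, -0.0, -0.0]
finger_gap: 0.003
grasp_force: 0.0
```

>>> apply_moves([
  [0,0,0,0,0,-5,1],
  [0,0,0,0,0,-3,1],
  [0,0,0,0,0,-2,1],
  [0,0,0,0,0,0,1],
])

```text
clock: 4.85
tcp_pos: [570.8, -8.8, 12.9]
orientation: [3.136, 0.184, -0.001]
contact_force: [-0.5, -1.2, 0.7]
finger_gap: 0.001
grasp_force: 0.0
```

>>> apply_moves([
  [0,0,0,0,0,-1.5,1],
  [0,0,0,0,0,-1.5,1],
  [0,0,0,0,0,-1,1],
  [0,0,0,0,0,0,1],
])

```text
clock: 5.25
tcp_pos: [571.1, -8.8, 10.1]
orientation: [3.136, 0.184, 0.0]
contact_force: [-2.0, 0.4, 6.1]
finger_gap: 0.005
grasp_force: 2.6
```

Contact at z≈10 means the rack is down. I'll retract and verify.

>>> apply_moves([
  [0,0,0,0,0,10,1],
  [0,0,0,-5,-0.5,30,1],
  [0,0,0,-30,-4,30,1],
  [0,0,0,-30,-4,35,1],
  [0,0,0,-25,-3,40,1],
  [0,0,0,-20,-2,40,1],
  [0,0,0,-10,0,40,1],
  [0,0,0,0,0,0,1],
])

```text
clock: 6.05
tcp_pos: [452.2, -22.7, 242.1]
orientation: [-3.135, -0.184, -0.02]
contact_force: [0.9, 0.8, 1.0]
finger_gap: 0.004
grasp_force: 0.0
```

```bash
python3 - <<'E'
from h import *
np.set_printoptions(precision=1,suppress=True)
I,D=cams.grab_frame("scene");cv2.imwrite("pics/s2.png",cv2.resize(I[150:330,220:440],(733,600),interpolation=2))
W=world("scene",D);c=np.array([551,-13]);ex=np.array([.993,.12]);ey=np.array([-.12,.993])
L=(W[...,:2]-c);lx=L@ex;ly=L@ey;z=W[...,2]
for a in range(-40,60,10):
    m=(abs(ly)<25)&(lx>a)&(lx<a+10)&(z<120)
    print(a,m.sum(),np.nanmedian(z[m]) if m.any() else "")
m=(abs(ly)<90)&(lx>70)&(lx<130)&(z>60)&(z<200)
p=np.polyfit(z[m],lx[m],1);print("lid lx(z)",p, "phi",np.pi/2+np.arctan(p[0]),robot.read_state()["tcp_pos"])
E
```

```text
-40 149 9.934309995749908
-30 178 16.548815530885342
-20 51 -755.1066946776792
-10 190 12.4416248663116
0 100 10.22889447023202
10 53 -753.7203037963187
20 106 10.38694764359219
30 112 9.976062866436552
40 138 10.814902471202767
50 78 -751.1828802813602
lid lx(z) [ 0.2 66.5] phi 1.8031546174653557 [451.8 -22.2 238.5]
```

View pics/s2.png

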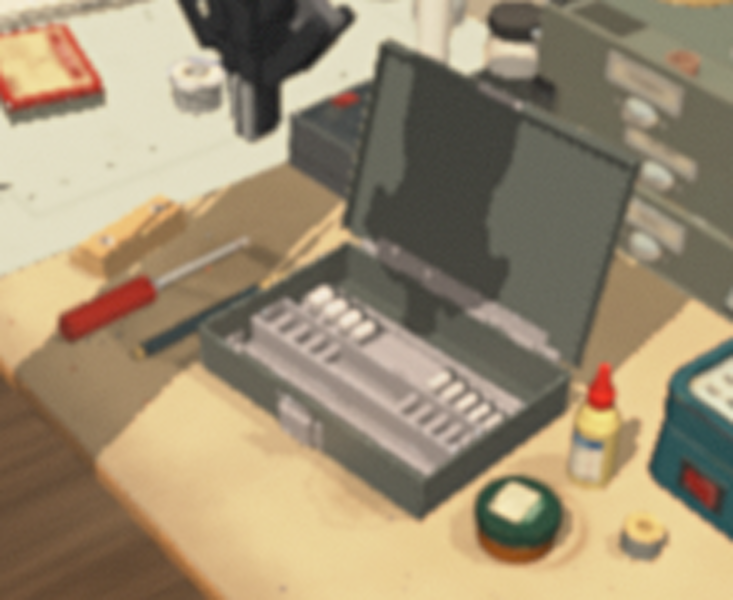

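The rack is flat in the case (plate height 10 mm along its length), and the lid and tools are unchanged. Next I go over the lid to its back.

>>> apply_moves([
  [0,0,0,25,3,0,1],
  [0,0,0,35,4,0,1],
  [0,0,0,35,4,0,1],
  [0,0,0,35,4,0,1],
  [0,0,0,35,4,0,1],
  [0,0,0,35,4,0,1],
  [0,0,0,30,4,0,1],
  [0,0,0,13,1,0,1],
  [0,0,0,0,0,0,1],
  [0,0,0,0,0,0,1],
])

```text
clock: 7.1
tcp_pos: [693.7, 5.6, 233.0]
orientation: [3.136, 0.184, -0.003]
contact_force: [0.4, 0.3, -0.2]
finger_gap: -0.0
grasp_force: 0.0
```

>>> apply_moves([
  [0,0,0,0,0,-20,1],
  [0,0,0,0,0,-25,1],
  [0,0,0,0,0,-18,1],
  [0,0,0,-6,-0.7,0,1],
  [0,0,0,-6,-0.7,0,1],
  [0,0,0,0,0,0,1],
])

```text
clock: 7.7
tcp_pos: [681.8, 4.1, 174.1]
orientation: [-3.136, -0.184, -0.006]
contact_force: [-0.3, 0.5, 0.6]
finger_gap: 0.001
grasp_force: 0.0
```

```bash
python3 - <<'E'
from h import *
I,D=cams.grab_frame("scene");cv2.imwrite("pics/s3.png",cv2.resize(I[150:330,220:440],(733,600),interpolation=2))
s=robot.read_state();print(s["tcp_pos"],s["contact_force"])
E
```

```text
[682.19466573   4.23565962 173.9919027 ] [-0.2377712  -0.20902451 -0.15541251]
```

View pics/s3.png

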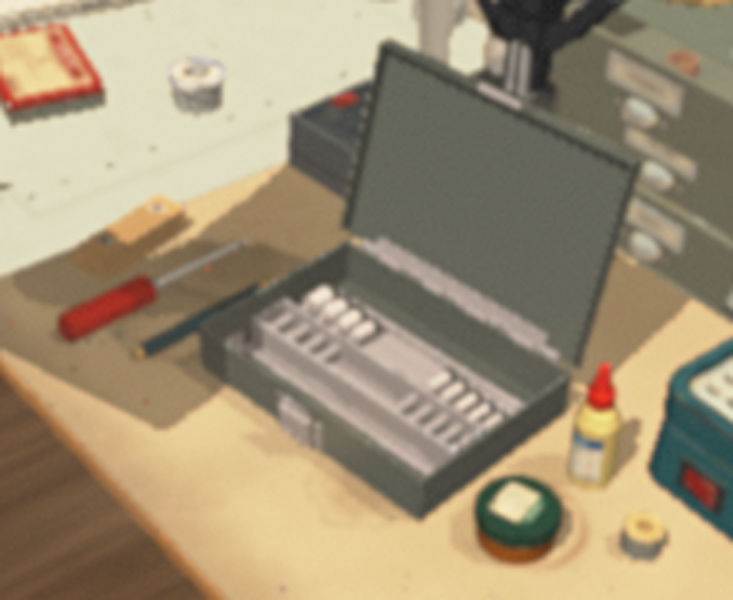

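The fingertips are behind the lid at its middle, px (520,90), still clear of it.

>>> apply_moves([
  [0,0,0,-7.7,-0.9,0,1],
  [0,0,0,-7.7,-0.9,0,1],
  [0,0,0,-7.7,-0.9,0,1],
  [0,0,0,-7.7,-0.9,0,1],
  [0,0,0,-7.7,-0.9,0,1],
  [0,0,0,-7.5,-0.9,0,1],
  [0,0,0,-8,-1,0,1],
  [0,0,0,-8,-1,0,1],
  [0,0,0,-8,-1,0,1],
  [0,0,0,-7.8,-0.9,-1,1],
  [0,0,0,-7.8,-0.9,-2,1],
  [0,0,0,-7.8,-0.9,-2.2,1],
  [0,0,0,-7.3,-0.9,-2.8,1],
  [0,0,0,-7.3,-0.9,-3.2,1],
  [0,0,0,-7.3,-0.9,-3.6,1],
  [0,0,0,-6.7,-0.8,-4.2,1],
  [0,0,0,-6.7,-0.8,-4.5,1],
  [0,0,0,-6.7,-0.8,-4.8,1],
])

```text
clock: 9.55
tcp_pos: [546.1, -12.0, 142.6]
orientation: [3.136, 0.184, 0.0]
contact_force: [1.6, 1.0, -0.6]
finger_gap: 0.0
grasp_force: 0.5
```

```bash
python3 - <<'E'
from h import *
I,D=cams.grab_frame("scene");cv2.imwrite("pics/s4.png",cv2.resize(I[120:330,200:440],(685,600),interpolation=2))
s=robot.read_state();print(s["tcp_pos"],s["contact_force"])
E
```

```text
[545.08932877 -12.07636927 141.7871727 ] [ 0.68518126 -0.98903608 -0.5992502 ]
```

View pics/s4.png

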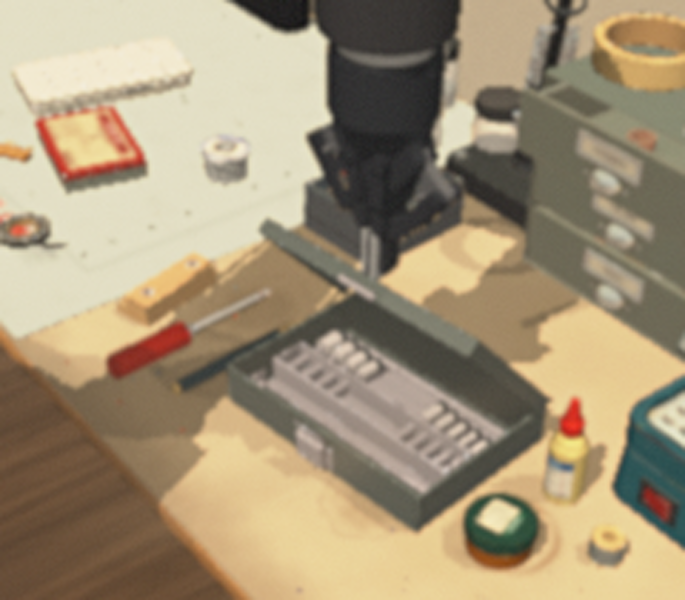

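The lid is at about 50°, with the tip near its edge at the middle and the rack still flat. Continuing the arc.

>>> apply_moves([
  [0,0,0,-4.5,-0.5,-4,1],
  [0,0,0,-4.5,-0.5,-4.3,1],
  [0,0,0,-4.5,-0.5,-4.8,1],
  [0,0,0,-4.8,-0.6,-5.7,1],
  [0,0,0,-4.7,-0.6,-6.3,1],
  [0,0,0,-4.5,-0.5,-6.8,1],
  [0,0,0,-4,-0.5,-6.8,1],
  [0,0,0,-3.5,-0.4,-7,1],
  [0,0,0,-3,-0.4,-7.2,1],
  [0,0,0,-2.5,-0.3,-7.3,1],
  [0,0,0,-2.5,-0.3,-7.5,1],
  [0,0,0,-2,-0.3,-7.5,1],
  [0,0,0,-1.5,-0.2,-6,1],
  [0,0,0,-1,-0.1,-4.5,1],
  [0,0,0,0,0,0,1],
])

```text
clock: 11.1
tcp_pos: [498.6, -17.6, 56.4]
orientation: [3.136, 0.184, -0.002]
contact_force: [0.1, 0.3, 0.5]
finger_gap: 0.001
grasp_force: 0.0
```

>>> apply_moves([
  [0,0,0,-2,-0.2,-2,1],
  [0,0,0,-2,-0.2,-2,1],
  [0,0,0,0,0,-1.5,1],
  [0,0,0,0,0,-1.5,1],
  [0,0,0,0,0,-1,1],
  [0,0,0,0,0,0,1],
])

```text
clock: 11.7
tcp_pos: [495.0, -18.0, 50.0]
orientation: [3.136, 0.184, -0.0]
contact_force: [-4.2, 0.1, 5.7]
finger_gap: 0.003
grasp_force: 2.8
```

>>> apply_moves([
  [0,0,0,0,0,-1,1],
  [0,0,0,0,0,-1,1],
  [0,0,0,0,0,-1,1],
  [0,0,0,0,0,0,1],
])

```text
clock: 12.1
tcp_pos: [495.0, -18.0, 45.8]
orientation: [-3.136, -0.184, 0.0]
contact_force: [0.0, -0.1, -1.0]
finger_gap: 0.001
grasp_force: 0.0
```

Force dropped, so it has probably snapped. I'll press slightly more to confirm.

>>> apply_moves([
  [0,0,0,0,0,-1,1],
  [0,0,0,0,0,-1,1],
  [0,0,0,0,0,-1,1],
  [0,0,0,0,0,0,1],
])

```text
clock: 12.5
tcp_pos: [495.2, -18.0, 43.5]
orientation: [3.136, 0.184, 0.0]
contact_force: [-1.1, -0.3, 2.4]
finger_gap: 0.001
grasp_force: 1.4
```

>>> apply_moves([
  [0,0,0,0,0,-1,1],
  [0,0,0,0,0,-1,1],
  [0,0,0,0,0,0,1],
  [0,0,0,0,0,10,1],
  [0,0,0,0,0,30,1],
  [0,0,0,-10,0,40,1],
  [0,0,0,-30,0,40,1],
  [0,0,0,-40,0,40,1],
  [0,0,0,-20,0,40,1],
  [0,0,0,0,0,0,1],
])

```text
clock: 13.5
tcp_pos: [400.3, -18.2, 243.9]
orientation: [-3.134, -0.184, -0.02]
contact_force: [0.5, 0.2, 0.5]
finger_gap: -0.002
grasp_force: 0.0
```

```bash
python3 - <<'E'
from h import *
I,D=cams.grab_frame("scene");cv2.imwrite("pics/s5.png",cv2.resize(I[120:330,200:440],(685,600),interpolation=2))
W=world("scene",D);c=np.array([551,-13]);ex=np.array([.993,.12]);ey=np.array([-.12,.993])
L=(W[...,:2]-c);lx=L@ex;ly=L@ey;z=W[...,2]
m=(abs(ly)<85)&(lx>-65)&(lx<60)&(z<80)&(z>20)
p=np.polyfit(lx[m],z[m],1);print(p,m.sum(),"front z",np.polyval(p,-72),robot.read_state()["contact_force"])
E
```

```text
[1.56937204e-03 4.49405347e+01] 2964 front z 44.82753994780382 [0.16207236 0.20692062 0.04104279]
```

View pics/s5.png

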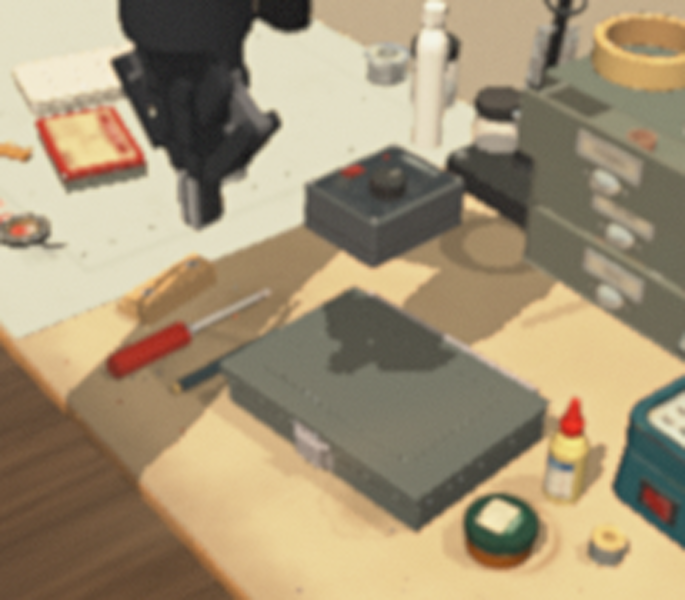

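The lid is level (slope 0.0016) and shut, and the tools haven't moved.

```bash
python3 -c "
from bench import job_done
print(job_done())"
```

```text
the job is handed in; nothing more can be done
None
```

I folded the rack flat with the lid still open, then swung the lid over and pressed it past its catch until it lay level and shut; the tools beside the case are undisturbed, and I handed the job in at about 13.5 s.

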